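# Clip a gel cassette into its rack and lock it

## Task

Take the white gel cassette out of the drip stand and push it down into the empty leaning slot of the rack, wide end first, past the spring clip until it sits fully home on the slot floor. Then flip that slot's keeper lever down over the cassette's shoulder to lock it, let go, and leave the beaker and the dish where they are.

Things in the scene. Friction and masses are not known exactly. Their poses are not given: they have to be found in the camera images.
- cassette: Loose white gel cassette, a rigid plate, 0.07 to 0.12 kg: 100 mm tall (z), 70 wide (y), 10 thick (x). Origin: middle of its lower edge. Below z = 50 mm it is 70 wide with a through window 34 wide from z = 12 to 34; its lowest 3 mm is thinned to 7 x 66. Above, a plain head 44 wide; between them a 13 mm shoulder each side at z = 50. Same front and back: goes in either way round.
- cassette_head (a point): Point in the middle of the cassette's head, 12 mm below its top edge, where it can be gripped across its 10 mm thickness; 88 mm from the cassette's origin along its z. Axes as the cassette's.
- drip_stand: Fixed grey stand in which the cassette starts upright, wide end down: base 80 x 100 mm, 8 thick, posts up to z = 36 mm round a slot 13 x 75 mm that runs along its y. Origin: middle of its underside on the bench. The cassette's foot stands at z = 8 mm.
- slot: The empty leaning slot of the rack. Origin: middle of the slot floor, where the cassette's origin rests when home. z points out of the slot, back along the insertion, leaning 30 degrees from vertical towards the robot; y along its width; x the thickness direction, to the back. Home, the cassette's z and y lie along the slot's (y either way round) and its top is at z = 100 mm.
- bay_full: The other bay of the rack, of the same make, 140 mm beside the empty one on either side (this varies): a fixed cassette stands locked in it and shows the finished state. Origin: middle of its underside on the rack's 6 mm base rail. Nothing is to be done to it.
- slot_mouth (a point): Middle of the slot's mouth, 46 mm above the slot floor along its z. The pocket below is 12.4 mm (x) by 73 mm (y). From z = 36 to 46 mm the lips flare, to about 3 mm wider on each side.
- clip_knee (a point): Innermost point of the steel leaf spring in the middle of the slot's back wall, 20 mm above the slot floor, level with the middle of the pocket. The leaf slopes in from the mouth and resists the cassette over the last 25 mm or so with about 10 to 20 N (rubbing on the lips included), then snaps into its window when it is home. The cassette's weight alone does not pass it.
- keeper_hinge (a point): Pivot of the empty slot's dark steel keeper lever, at x = 22, y = 47, z = 55 mm in the slot's frame; the pivot axis is the slot's y. Axes as the slot's.
- keeper_pad (a point): Middle of the thumb pad (18 x 18 x 7 mm) at the end of the keeper lever, 61 mm from the pivot and 5 mm to +y of the middle of the bar, which is 8 mm wide and 7 thick. A tab on the bar, 22 mm from the pivot, is what covers the cassette's shoulder.
- keeper (a joint): Angle of the keeper lever, rad. 0: closed, bar along the slot's -x, 30 degrees below level, tab 1.5 mm above the shoulder. Grows as it opens; at 1.5 it stands along the slot's z. It starts open at 1.15 to 1.45 and stays where left (friction 0.04 N m), so a closed gripper can push it down. It closes only if the cassette is home.
- beaker: Bystander: loose clear beaker, 54 mm across, 70 mm tall; origin at the middle of its underside. Leave it.
- dish: Bystander: loose flat round dish, 60 mm across, 14 mm tall; origin at the middle of its underside. Leave it.

How it is judged:
On the way, in this order (a step that is already met when the one before it is completed fails the run):
1. the cassette sits home in the empty slot while its keeper lever is still open (z of cassette in the frame of slot between -0.003 and 0.003 m and x of cassette in the frame of slot between -0.004 and 0.004 m and y of cassette in the frame of slot between -0.004 and 0.004 m and angle between the z axis of cassette and the z axis of slot, either way round below 0.12 rad and value of joint keeper above 0.5 rad), for 0.2 s.
2. the keeper lever is closed over it (value of joint keeper below 0.12 rad), for 0.2 s.
At the end, for the whole second after the job is handed in: The cassette is at rest in the formerly empty slot, its lower edge within 3 mm of the slot floor, within 4 mm of the slot's middle and within 0.12 rad of its lean, and the slot's keeper lever is closed to within 0.12 rad; the beaker and the dish are within 30 mm of where they began (z of cassette in the frame of slot between -0.003 and 0.003 m and x of cassette in the frame of slot between -0.004 and 0.004 m and y of cassette in the frame of slot between -0.004 and 0.004 m and angle between the z axis of cassette and the z axis of slot, either way round below 0.12 rad and value of joint keeper below 0.12 rad and linear speed of cassette below 0.02 m/s); the robot touches nothing.
It fails at once if the beaker is moved by more than 30 mm (distance of beaker from where it was at the start of the episode above 0.03 m).
It fails at once if the dish is moved by more than 30 mm (distance of dish from where it was at the start of the episode above 0.03 m).
It also fails if it takes over 40 s, if anything falls off the work surface, if the arm or the gripper's body presses on something with over 40 N, if the wrist force passes 120 N, or if a joint passes its speed limit or range.

## Robot

A 6-joint arm with a two-finger parallel gripper is mounted at the origin on a cart in front of the work surface, level with it; the furniture and walls round the work are solid. World frame = base frame: x ahead of the robot, y to its left, z up, the work surface at z = 0. Lengths are in m, angles in rad, forces in N, time in s.
With the tool pointing down it reaches from about 0.325 to 0.75 m from the base axis. Payload 7.6 kg.
Tool frame: the origin (TCP) lies midway between the tips of the shut fingers; the grasp point (between the pads) lies behind it (ctrl.tcp_to_grasp is the z of the grasp point in the tool frame, in m); z points along the fingers, y is the line along which they close (so a half turn about z gives the same grasp; the last joint's range is limited). The gripper opens to 85 mm and grips with 20 to 120 N. Pads are 22 mm wide; open, the fingers measure 114 mm over their backs; the gripper's body (76 mm by 85 mm) begins 54 mm behind the grasp point. The pads swing forward as they close: fully open they stand 13 mm farther back than shut.
Start: joints at [-0.07, 0.052, 1.401, -0, 1.689, -0.07], TCP at [0.525, 0, 0.231] pointing down, gripper open.
Joint ranges: [-2.9, 2.9], [-0.91, 2.17], [0.12, 2.37], [-1.06, 4.2], [0.26, 2.73], [-2.93, 2.93]. Speed limits (rad/s): [2.57, 2.57, 3.01, 3.14, 3.14, 3.14].

## Interface

Orientations are given as a unit quaternion [x, y, z, w].
In Python, from rig import ctrl gives the robot as it stands.
- The arm moves only by the tool jog_arm, never from a script. Its argument "moves" is a list of rows, each an object with "twist": the turn, a rotation vector about the world's x, y, z in degrees, a list of three; "dp": the shift along the world's x, y, z in cm, a list of three; "grip": the opening in per cent of the stroke, from 0 (shut) to 100 (fully open). In form: [{"twist": [ax, ay, az], "dp": [x, y, z], "grip": grip}, ...]. A call has exactly 5 rows; each row is the pose to reach, as a shift and turn from the pose commanded when the call began; what a row does not reach only later rows make up. A row lasts 1/8 s, in which the tool goes at most 62.5 mm and 10.7 degrees, less where a joint would pass 70% of its speed; a pose out of reach is approached as far as the arm can. A call with a gripper value outside its range is refused whole. The fingers move at their own pace and stop on an object; "force" is the grip in N (left out, the last holds). Time passes only in rows, so rows that repeat a pose let the fingers close, or fill a call up. It gives the time, the measured TCP pose, the force, the opening and the grip force at its end, in the units of the state.
- ctrl.observe(): the state, without advancing time (a new reading comes with each control period).
- ctrl.capture(name): name is "scene" or "side" or "wrist"; returns a dict with "color" (420x560x3 uint8, red, green, blue), "K" (3x3 intrinsics, pixels), "camera_from_world" (4x4, takes a point from world to camera coordinates); the wrist camera has in their place "hand_eye" (4x4, takes a point from camera to tool coordinates, whose origin is the TCP and whose axes are the flange's). Camera axes: x right, y down, z forward; pixel columns grow to the right and rows downward; lengths in m; the calibration is good to about 2 mm. A picture is of the moment at which its call begins: read the wrist's pose just before it. There is no depth.
- ctrl.job_done(): hands the job in; it is judged then, once.
The state is a dict: "time_s": time; "joint_positions": joint angles; "dq": joint speeds; "joint_torque": joint torques, N m; "tcp_pos": TCP position; "ee_rot": TCP orientation; "contact_force": force on the tool from outside, world axes, zero at the start; "torque": the same for the moment, N m; "width": finger opening in m; "grip_force": force on a finger pad.
Only numpy, scipy, OpenCV 4.12 (cv2) and the standard library are available. Lean on these libraries where they do the work, as an engineer would, in place of code of your own. Each camera call takes 0.05 s, during which the arm holds its last target. There are 200 camera calls.

## Working session

There is one attempt and no reset: what is moved stays moved. The work goes in short steps, Python scripts to look and compute and a tool call to move; the robot and the scene stay as the last step left them, time stands still between calls to the robot, and variables do not carry over. Pictures are saved under pics/ and viewed, at most 10 in all, crops included, and the job is handed in when it is done.

Besides the shell and the picture viewer there is one more tool, called after "Call:" as name([rows], argument=value, ...), one row to a line, values as JSON. jog_arm: Moves the arm, as the interface text tells. Its arguments: {"type":"object","properties":{"moves":{"type":"array"},"force":{"type":"number"}},"required":["moves"]}

```bash
ls; mkdir -p pics; cat > h.py <<'E'
import numpy as np, cv2, pickle
from rig import ctrl
def cap(n,tag):
    s=ctrl.observe(); c=ctrl.capture(n); c['state']=s
    cv2.imwrite(f'pics/{tag}.png',c['color'][:,:,::-1]); pickle.dump(c,open(f'pics/{tag}.pkl','wb')); return c
def load(tag): return pickle.load(open(f'pics/{tag}.pkl','rb'))
def ray(c,uv):
    K=np.array(c['K']); T=np.array(c['camera_from_world']); R=T[:3,:3]; o=-R.T@T[:3,3]
    d=R.T@np.linalg.solve(K,[uv[0],uv[1],1.]); return o,d/np.linalg.norm(d)
def onz(c,uv,z):
    o,d=ray(c,uv); return o+d*(z-o[2])/d[2]
def tri(c1,u1,c2,u2):
    o1,d1=ray(c1,u1);o2,d2=ray(c2,u2)
    t=np.linalg.lstsq(np.c_[d1,-d2],o2-o1,rcond=None)[0]
    a=o1+d1*t[0];b=o2+d2*t[1]; return (a+b)/2,np.linalg.norm(a-b)
def proj(c,P):
    P=np.atleast_2d(P);T=np.array(c['camera_from_world']);q=P@T[:3,:3].T+T[:3,3];q=q@np.array(c['K']).T;return q[:,:2]/q[:,2:]
E
python3 - <<'E'
from h import *
np.set_printoptions(precision=3,suppress=True)
for n in('scene','side'):
    c=cap(n,n+'0'); T=c['camera_from_world'];print(n,c['K'],-T[:3,:3].T@T[:3,3],T[:3,:3])
c=cap('wrist','wrist0');print(c['hand_eye'],c['K']);print(ctrl.observe(),ctrl.tcp_to_grasp)
a=np.hstack([cv2.imread('pics/scene0.png')])
E
```

```text
pics
scene [[450.903   0.    276.116]
 [  0.    450.903 208.528]
 [  0.      0.      1.   ]] [ 0.034 -0.534  0.536] [[ 0.769 -0.639 -0.017]
 [-0.316 -0.356 -0.88 ]
 [ 0.556  0.682 -0.475]]
side [[472.351   0.    274.799]
 [  0.    472.351 212.352]
 [  0.      0.      1.   ]] [0.172 0.336 0.948] [[-0.564 -0.826 -0.012]
 [-0.735  0.509 -0.449]
 [ 0.376 -0.244 -0.894]]
[[-0.001 -0.952 -0.307  0.078]
 [ 1.    -0.    -0.001 -0.   ]
 [ 0.001 -0.307  0.952 -0.143]
 [ 0.     0.     0.     1.   ]] [[321.509   0.    277.733]
 [  0.    321.509 210.677]
 [  0.      0.      1.   ]]
{'time_s': 0.15, 'joint_positions': array([-0.07 ,  0.053,  1.401, -0.   ,  1.689, -0.07 ]), 'dq': array([-0.001, -0.004, -0.004, -0.   , -0.   ,  0.   ]), 'joint_torque': array([  0.001, -38.195, -36.042,  -0.   ,   0.005,   0.   ]), 'tcp_pos': array([0.525, 0.   , 0.231]), 'ee_rot': array([ 0.707,  0.707, -0.   , -0.   ]), 'contact_force': array([-0.418, -0.171, -0.072]), 'torque': array([ 0.001,  0.043, -0.048]), 'grip_force': 0.0, 'width': 0.08559455998110979} -0.0187
```

View pics/scene0.png

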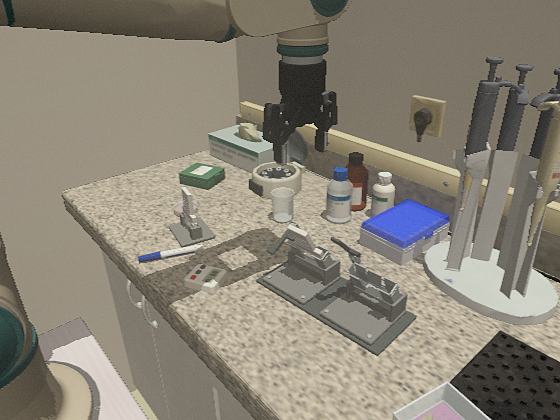

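View pics/side0.png

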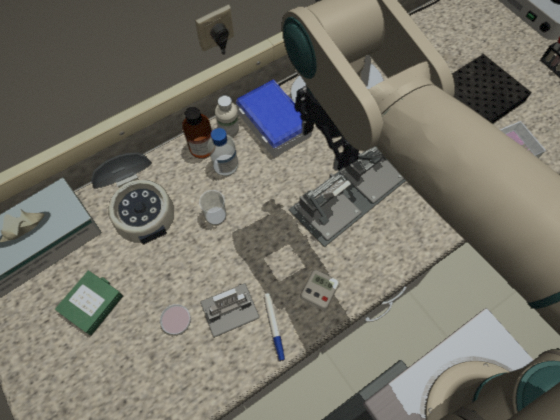

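View pics/wrist0.png

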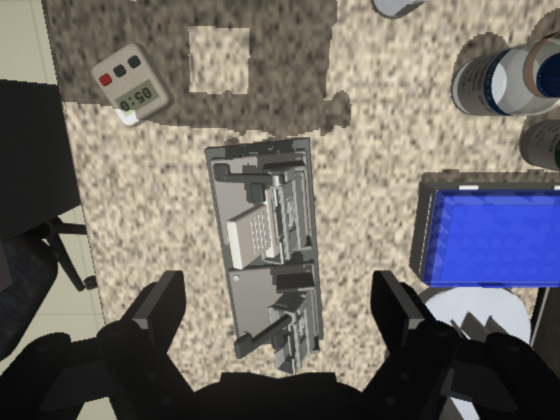

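```bash
python3 - <<'E'
from h import *
def crop(t,x0,y0,w,h,s): 
    return cv2.resize(cv2.imread(f'pics/{t}.png')[y0:y0+h,x0:x0+w],None,fx=s,fy=s,interpolation=cv2.INTER_CUBIC)
A=crop('side0',195,280,80,60,5);B=crop('scene0',150,180,80,60,5)
C=crop('scene0',252,220,160,120,2.5);D=crop('wrist0',200,130,130,100,3)
D=cv2.resize(crop('wrist0',200,140,133,100,3),(400,300)) # 3.0075
cv2.imwrite('pics/m1.png',np.vstack([np.hstack([A,B]),np.hstack([C,D])]))
E
```

```text
(no output)
```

View pics/m1.png

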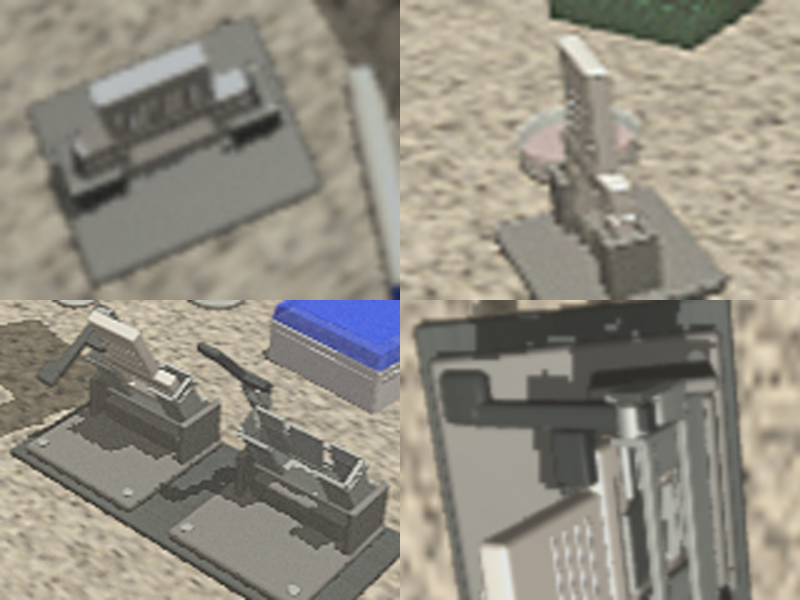

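```bash
python3 - <<'E'
from h import *
np.set_printoptions(precision=4,suppress=True)
s=load('side0');c=load('scene0')
p=lambda x,y:(x/5+195,y/5+280); q=lambda x,y:((x-400)/5+150,y/5+180)
print('tri top',tri(s,p(151,75),c,q(585,56)))
for a in [(92,88),(200,45),(100,107),(210,65)]: print(onz(s,p(*a),.108)[:2])
for a in [(563,37),(608,73)]: print('sc',onz(c,q(*a),.108)[:2])
for a in [(30,105),(248,18),(320,187),(95,287)]: print('base',onz(s,p(*a),.008)[:2])
# rack: scene, wrist rays (rack base corners)
w=load('wrist0');H=np.array(w['hand_eye']);from scipy.spatial.transform import Rotation as R
W=np.eye(4);W[:3,:3]=R.from_quat(w['state']['ee_rot']).as_matrix();W[:3,3]=w['state']['tcp_pos'];w['camera_from_world']=np.linalg.inv(W@H)
for a in [(207,150),(309,138),(322,335),(237,345)]: print('rack',onz(w,a,.006)[:2])
for a in [(257,283),(310,240),(414,314),(374,345)]: print('rack sc',onz(c,a,.006)[:2])
print('pad tri',tri(w,(245,344),c,(335,241)))
for n,u in (('dish',(175,320)),('beaker',(215,215))): print(n,onz(s,u,.01)[:2])
E
```

```text
tri top (array([0.441 , 0.2753, 0.1045]), np.float64(0.003464742429594036))
[0.4462 0.2964]
[0.4376 0.2552]
[0.4385 0.2977]
[0.429  0.2562]
sc [0.442  0.2924]
sc [0.4387 0.248 ]
base [0.4871 0.3163]
base [0.4676 0.2231]
base [0.3919 0.2374]
base [0.4091 0.3323]
rack [0.4436 0.0319]
rack [0.5588 0.0452]
rack [ 0.5844 -0.2197]
rack [ 0.467  -0.2366]
rack sc [0.4362 0.0223]
rack sc [0.6161 0.0664]
rack sc [ 0.5872 -0.2221]
rack sc [ 0.4796 -0.2238]
pad tri (array([ 0.4948, -0.1175,  0.1429]), np.float64(0.001789956660989913))
dish [0.4823 0.3789]
beaker [0.6377 0.1918]
```

Call:
jog_arm([
  {"twist": [0, 0, -4], "dp": [-2, 6, -1], "grip": 100},
  {"twist": [0, 0, -8], "dp": [-4, 12, -2], "grip": 100},
  {"twist": [0, 0, -12], "dp": [-6, 18, -3], "grip": 100},
  {"twist": [0, 0, -12], "dp": [-8, 24, -4.5], "grip": 100},
  {"twist": [0, 0, -12], "dp": [-8.6, 27.5, -5], "grip": 100},
])

```text
time_s: 0.78
tcp_pos: [0.4374, 0.277, 0.1803]
ee_rot: [0.777, 0.63, -0.001, -0.0]
contact_force: [0.1, -0.4, -0.3]
width: 0.0854
grip_force: 0.0
```

```bash
cat >> h.py <<'E'
from scipy.spatial.transform import Rotation as R
def wcap(tag):
    w=cap('wrist',tag);s=w['state'];W=np.eye(4);W[:3,:3]=R.from_quat(s['ee_rot']).as_matrix();W[:3,3]=s['tcp_pos']
    w['camera_from_world']=np.linalg.inv(W@np.array(w['hand_eye']));pickle.dump(w,open(f'pics/{tag}.pkl','wb'));return w
np.set_printoptions(precision=4,suppress=True)
E
python3 - <<'E'
from h import *
wcap('w1');s=ctrl.observe();print(s['time_s'],s['tcp_pos'],s['ee_rot'],s['contact_force'])
E
```

```text
0.825 [0.4362 0.2804 0.1794] [ 0.7758  0.631  -0.0007 -0.0014] [-2.18    2.294  -1.1367]
```

View pics/w1.png

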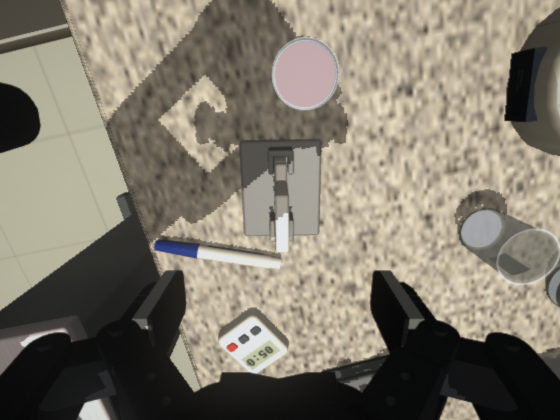

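```bash
python3 - <<'E'
from h import *
w=load('w1')
a=np.deg2rad(-12);x=np.array([np.cos(a),np.sin(a)]);y=np.array([-np.sin(a),np.cos(a)])
P=[np.r_[np.array([.439,.275])+sx*.005*x+sy*.022*y,.108] for sx in(-1,1) for sy in(-1,1)]
print(proj(w,P))
for u in [(242,141),(320,141),(321,235),(243,235)]: print(onz(w,u,.008)[:2])
im=cv2.imread('pics/w1.png')[130:270,225:335];im=cv2.convertScaleAbs(im,alpha=1.5,beta=20)
cv2.imwrite('pics/m2.png',cv2.resize(im,None,fx=4,fy=4,interpolation=cv2.INTER_CUBIC))
E
```

```text
[[274.2718 252.4193]
 [274.1338 194.5652]
 [287.8735 252.4458]
 [288.5638 194.589 ]]
[0.4127 0.3301]
[0.4862 0.3145]
[0.4709 0.218 ]
[0.3903 0.235 ]
```

View pics/m2.png

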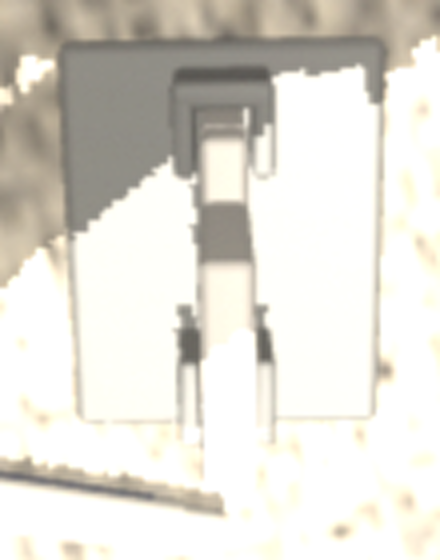

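Call:
jog_arm([
  {"twist": [0, 0, 0.5], "dp": [0.1, -0.1, -4], "grip": 100},
  {"twist": [0, 0, 0.5], "dp": [0.1, -0.1, -8], "grip": 60},
  {"twist": [0, 0, 0.5], "dp": [0.1, -0.1, -10.4], "grip": 40},
  {"twist": [0, 0, 0.5], "dp": [0.1, -0.1, -10.4], "grip": 40},
  {"twist": [0, 0, 0.5], "dp": [0.1, -0.1, -10.4], "grip": 0},
], force=80)

```text
time_s: 1.45
tcp_pos: [0.4406, 0.2743, 0.0786]
ee_rot: [0.774, 0.633, 0.001, 0.0]
contact_force: [0.2, 0.5, -0.6]
width: 0.0169
grip_force: 0.0
```

Call:
jog_arm([
  {"twist": [0, 0, 0], "dp": [0, 0, 0], "grip": 0},
  {"twist": [0, 0, 0], "dp": [0, 0, 0], "grip": 0},
  {"twist": [0, 0, 0], "dp": [0, 0, 0], "grip": 0},
  {"twist": [0, 0, 0], "dp": [0, 0, 0.5], "grip": 0},
  {"twist": [0, 0, 0], "dp": [0, 0, 1], "grip": 0},
])

```text
time_s: 2.08
tcp_pos: [0.4399, 0.2739, 0.0875]
ee_rot: [0.774, 0.633, -0.0, 0.0]
contact_force: [0.3, 0.2, -1.4]
width: 0.0086
grip_force: 78.5
```

Call:
jog_arm([
  {"twist": [0, 0, 0], "dp": [0, 0, 6], "grip": 0},
  {"twist": [0, 0, 4], "dp": [0, -4, 10], "grip": 0},
  {"twist": [0, 0, 8], "dp": [-1, -10, 13], "grip": 0},
  {"twist": [0, 0, 12], "dp": [-2, -16, 15], "grip": 0},
  {"twist": [0, 0, 16.5], "dp": [-2, -22, 15.5], "grip": 0},
])

```text
time_s: 2.7
tcp_pos: [0.4198, 0.0568, 0.2437]
ee_rot: [0.674, 0.739, 0.001, 0.001]
contact_force: [1.4, -1.2, -1.2]
width: 0.0087
grip_force: 79.3
```

Call:
jog_arm([
  {"twist": [0, 0, 0], "dp": [0, -6, 0], "grip": 0},
  {"twist": [0, 0, 0], "dp": [0, -12, 0], "grip": 0},
  {"twist": [0, 0, 0], "dp": [0, -16, 0], "grip": 0},
  {"twist": [0, 0, 0], "dp": [0, -17, 0], "grip": 0},
  {"twist": [0, 0, 0], "dp": [0, -17, 0], "grip": 0},
])

```text
time_s: 3.32
tcp_pos: [0.42, -0.1117, 0.2418]
ee_rot: [0.676, 0.737, 0.0, -0.0]
contact_force: [-0.1, 0.1, -1.1]
width: 0.0086
grip_force: 79.4
```

```bash
python3 - <<'E'
from h import *
w=wcap('w2');s=ctrl.observe();print(s['time_s'],w['state']['tcp_pos'],s['tcp_pos'],s['ee_rot'],s['contact_force'])
c=cap('scene','scene2')
A=cv2.resize(w['color'][40:400,220:520,::-1],(500,600));
B=cv2.resize(c['color'][250:350,330:430,::-1],(300,300),interpolation=cv2.INTER_CUBIC)
C=cv2.resize(w['color'][::,::,::-1],(300,225));C=cv2.copyMakeBorder(C,0,75,0,0,0)
cv2.imwrite('pics/m3.png',np.hstack([A,np.vstack([B,C])]))
E
```

```text
3.375 [ 0.42   -0.1117  0.2418] [ 0.4201 -0.111   0.2419] [ 0.6754  0.7374  0.0002 -0.0002] [ 0.1714  0.4781 -0.2973]
```

View pics/m3.png

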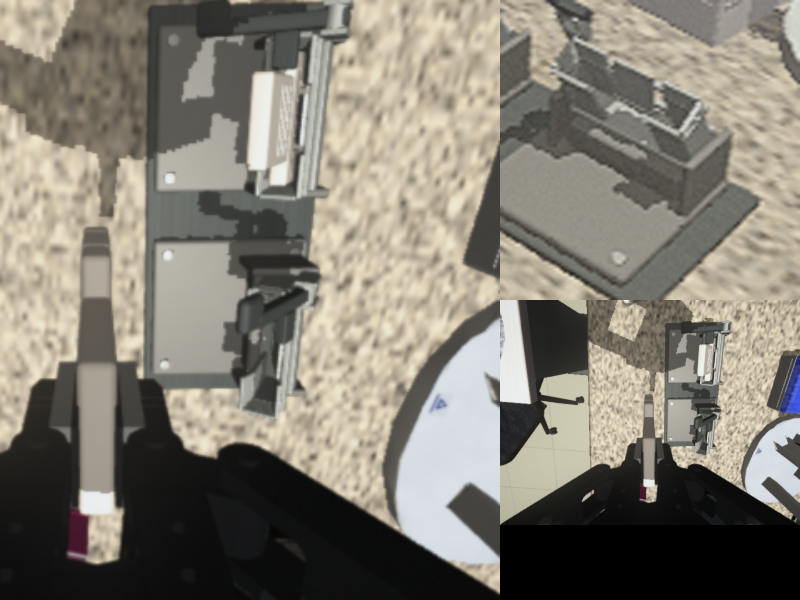

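```bash
python3 - <<'E'
from h import *
def crop(t,x0,y0,w,h,s): 
    return cv2.resize(cv2.convertScaleAbs(cv2.imread(f'pics/{t}.png')[y0:y0+h,x0:x0+w],alpha=1.2,beta=10),None,fx=s,fy=s,interpolation=cv2.INTER_CUBIC)
A=crop('w2',356,190,64,100,6)
B=np.vstack([crop('scene2',346,256,66,50,6),crop('scene2',282,220,66,50,6)])
def grid(a,s,x0,y0):
    for i in range(0,a.shape[1],60): cv2.putText(a,str(x0+i//s),(i,8),0,.3,(0,0,255));cv2.line(a,(i,0),(i,4),(0,0,255))
    for i in range(60,a.shape[0],60): cv2.putText(a,str(y0+i//s),(0,i+3),0,.3,(0,0,255))
grid(A,6,356,190);b1=B[:300];b2=B[300:];grid(b1,6,346,256);grid(b2,6,282,220)
cv2.imwrite('pics/m4.png',np.hstack([A,B]));print(A.shape,B.shape)
E
```

```text
(600, 384, 3) (600, 396, 3)
```

View pics/m4.png

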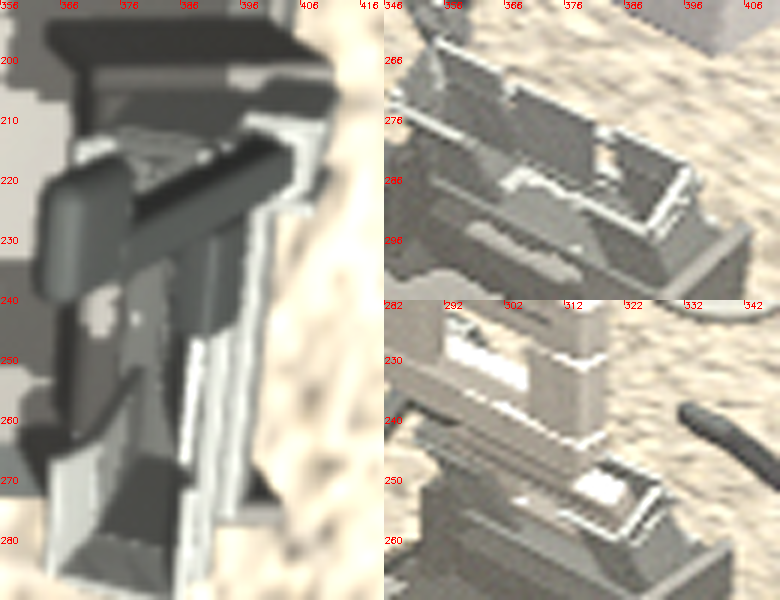

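```bash
python3 - <<'E'
from h import *
w=load('w2');s=load('scene2')
S=lambda X,Y:(346+(X-384)/6,256+Y/6); F=lambda X,Y:(282+(X-384)/6,220+(Y-300)/6); W=lambda X,Y:(356+X/6,190+Y/6)
fr,e1=tri(s,S(650,232),w,W(50,570)); br,e2=tri(s,S(690,167),w,W(185,592))
print('fr',fr,e1,'br',br,e2,br-fr)
# rack axes yaw
m=(fr+br)/2
for yaw in (4.5,5,5.5):
    a=np.deg2rad(yaw);X0=np.r_[np.cos(a),np.sin(a),0];Y=np.r_[-np.sin(a),np.cos(a),0];Z=np.r_[0,0,1]
    z=-.5*X0+.866*Z; x=.866*X0+.5*Z
    mid=m+Y*.0395; o=mid-z*.046
    print(yaw,'mouth',mid,'origin',o,'pad y',(np.array([.4948,-.1175,.1429])-o)@np.c_[x,Y,z])
    q=[o+x*a_+Y*b+z*.046 for a_ in(-.0092,.0092) for b in(-.0395,.0395)]
    print('scene',(proj(s,q)-[346,256])*6+[384,0]);print('wrist',(proj(w,q)-[356,190])*6)
    hd=[o+Y*.14+x*a_+Y*b+z*.1 for a_ in(-.005,.005) for b in(-.022,.022)]
    print('fullhead w',proj(w,hd))
wc=w['color'].astype(int)
for r in range(60,150,8): print(r,[tuple(wc[r,c])[0] for c in range(362,400,2)])
for u in [(312,184),(310,272)]: pass
A=lambda X,Y:(220+X*.6,40+Y*.6)
for p in [(148,5),(145,385),(155,240),(160,25)]: print(onz(w,A(*p),.006))
E
```

```text
fr [ 0.5241 -0.2113  0.0744] 0.0020028822721764004 br [ 0.5449 -0.2079  0.0836] 0.0006282950899945302 [0.0208 0.0034 0.0092]
4.5 mouth [ 0.5314 -0.1703  0.079 ] origin [ 0.5543 -0.1685  0.0392] pad y [0.0039 0.0555 0.1175]
scene [[649.2623 228.0684]
 [409.1842 101.9258]
 [686.588  173.298 ]
 [445.7258  51.605 ]]
wrist [[ 68.6784 569.6496]
 [111.8225 160.7128]
 [171.7198 597.4702]
 [223.8632 179.4624]]
fullhead w [[372.6949 143.7279]
 [378.3704  84.8728]
 [385.4814 144.5019]
 [391.991   84.523 ]]
5 mouth [ 0.531  -0.1703  0.079 ] origin [ 0.554  -0.1683  0.0392] pad y [0.0047 0.0557 0.1171]
scene [[649.4891 228.1867]
 [407.8837 103.0825]
 [686.3606 173.1839]
 [444.0587  52.5237]]
wrist [[ 68.6447 569.9847]
 [107.732  161.0867]
 [171.7608 597.1282]
 [219.748  179.0536]]
fullhead w [[370.9481 144.069 ]
 [376.0196  85.2515]
 [383.7077 144.7517]
 [389.5999  84.8006]]
5.5 mouth [ 0.5307 -0.1703  0.079 ] origin [ 0.5536 -0.1681  0.0392] pad y [0.0054 0.056  0.1167]
scene [[649.7173 228.304 ]
 [406.6    104.2485]
 [686.1319 173.0708]
 [442.4059  53.4528]]
wrist [[ 68.6143 570.3198]
 [103.642
[... 2934 characters left out ...]
p.int64(138), np.int64(76)]
140 [np.int64(173), np.int64(171), np.int64(167), np.int64(135), np.int64(231), np.int64(236), np.int64(237), np.int64(238), np.int64(236), np.int64(178), np.int64(177), np.int64(231), np.int64(237), np.int64(238), np.int64(238), np.int64(214), np.int64(173), np.int64(106), np.int64(59)]
148 [np.int64(173), np.int64(173), np.int64(169), np.int64(96), np.int64(84), np.int64(88), np.int64(175), np.int64(179), np.int64(160), np.int64(148), np.int64(227), np.int64(238), np.int64(238), np.int64(238), np.int64(237), np.int64(197), np.int64(142), np.int64(61), np.int64(100)]
[0.4398 0.0335 0.006 ]
[ 0.4686 -0.2354  0.006 ]
[ 0.4625 -0.1181  0.006 ]
[0.4489 0.0226 0.006 ]
```

```bash
python3 - <<'E'
from h import *
w=load('w2');g=w['color'].astype(int).mean(2)
p=g[:,273:283].mean(1);d=np.diff(p)
print([(i,round(p[i]),round(p[i+1])) for i in range(160,360) if abs(d[i])>8])
p=g[225:250].mean(0);print('cols',[round(v) for v in p[262:296]])
H=np.linalg.inv(w['hand_eye']);K=w['K']
def pr(q): q=H[:3,:3]@q+H[:3,3];q=K@q;return q[:2]/q[2]
for n,q in dict(foot=(.035,0,.0665),shO=(.035,0,.0195),shI=(.022,0,.0195),topP=(.022,0,-.0305),topN=(-.022,0,-.0305)).items():
    print(n,pr(np.array(q)),pr(np.array(q)+[.001,0,0])[1]-pr(np.array(q))[1],pr(np.array(q)+[.0,0,.001])[1]-pr(np.array(q))[1])
full=g[60:170,370:380].mean(1);print('full',[(i+60,round(full[i]),round(full[i+1])) for i in range(109) if abs(full[i+1]-full[i])>15])
# pose helper
def pose(o,yaw,s,dy=0,L=.0695):
    a=np.deg2rad(yaw);X0=np.r_[np.cos(a),np.sin(a),0];Y=np.r_[-np.sin(a),np.cos(a),0];z=-.5*X0+np.r_[0,0,.8660]
    return o+z*(s+L)-Y*dy
for s in (.07,.03,.0): print(s,pose(np.r_[.5533,-.1663,.0392],6,s))
E
```

```text
[(169, 158, 174), (175, 165, 115), (176, 115, 96), (177, 96, 111), (178, 111, 97), (185, 94, 111), (187, 105, 93), (192, 94, 115), (193, 115, 140), (194, 140, 152), (195, 152, 161), (217, 163, 123), (218, 123, 95), (256, 91, 106), (257, 106, 125), (258, 125, 141), (333, 152, 161), (334, 161, 211), (335, 211, 234), (347, 234, 215), (348, 215, 184), (349, 184, 174)]
cols [205, 209, 208, 200, 174, 128, 95, 86, 87, 88, 88, 88, 88, 88, 88, 88, 88, 88, 88, 87, 87, 87, 87, 86, 86, 98, 134, 167, 175, 176, 179, 183, 188, 195]
foot [278.5354 175.7229] -1.4901680856785617 -0.3065876110973704
shO [278.6611 194.0479] -1.853806515437526 -0.4908505232259017
shI [278.6539 217.5449] -1.7686612459716855 -0.608729367674357
topP [278.8797 259.8442] -2.3415132553382136 -1.160385061347256
topN [278.8277 352.5493] -1.9047857439470022 -1.6822028782572715
full [(69, 64, 79), (82, 93, 152), (83, 152, 184), (84, 184, 202), (140, 231, 216), (141, 216, 150), (142, 150, 130), (158, 125, 108)]
0.07 [ 0.4839 -0.1736  0.16  ]
0.03 [ 0.5038 -0.1715  0.1254]
0.0 [ 0.5187 -0.1699  0.0994]
```

Call:
jog_arm([
  {"twist": [0.9, -9, 0.3], "dp": [0, -2.5, 1], "grip": 0},
  {"twist": [1.8, -18, 0.6], "dp": [1, -5, 0.5], "grip": 0},
  {"twist": [2.6, -27, 0.9], "dp": [2, -6.65, -0.5], "grip": 0},
  {"twist": [2.9, -29.9, 1], "dp": [2.4, -6.65, -1.2], "grip": 0},
  {"twist": [2.9, -29.9, 1], "dp": [2.4, -6.65, -1.2], "grip": 0},
])

```text
time_s: 4.05
tcp_pos: [0.4436, -0.1772, 0.229]
ee_rot: [0.646, 0.718, 0.193, 0.172]
contact_force: [0.3, -0.1, -0.8]
width: 0.0086
grip_force: 79.4
```

```bash
cat >> h.py <<'E'
O=np.r_[.5533,-.166,.0392];YAW=6.
def axes(yaw=YAW):
    a=np.deg2rad(yaw);X0=np.r_[np.cos(a),np.sin(a),0];Y=np.r_[-np.sin(a),np.cos(a),0];Z=np.r_[0,0,1]
    return np.c_[.866*X0+.5*Z,Y,-.5*X0+.866*Z]
def report(L=.070):
    s=ctrl.observe();A=axes();T=R.from_quat(s['ee_rot']).as_matrix()
    f=s['tcp_pos']+T[:,2]*L
    print(s['time_s'],'tcp',s['tcp_pos'],'foot in slot mm',1e3*(f-O)@A,'F slot',s['contact_force']@A,'grip',s['width'],s['grip_force'])
    print('rot err deg',np.rad2deg(R.from_matrix(np.c_[A[:,1],A[:,0],-A[:,2]]@T.T).as_rotvec()),'tq',s['torque'])
    return s
E
python3 - <<'E'
from h import *
report()
E
```

```text
4.05 tcp [ 0.4436 -0.1772  0.229 ] foot in slot mm [ -0.6336   0.4795 149.4717] F slot [-0.1442 -0.1332 -0.8638] grip 0.00864831093564412 79.36097145080566
rot err deg [-0.0904 -0.0581 -0.0756] tq [-0.0377  0.306  -0.0262]
```

Call:
jog_arm([
  {"twist": [0, 0, 0], "dp": [1.5, 0.1, -2.6], "grip": 0},
  {"twist": [0, 0, 0], "dp": [3, 0.2, -5.2], "grip": 0},
  {"twist": [0, 0, 0], "dp": [4, 0.35, -6.8], "grip": 0},
  {"twist": [0, 0, 0], "dp": [4.5, 0.4, -7.7], "grip": 0},
  {"twist": [0, 0, 0], "dp": [4.5, 0.4, -7.7], "grip": 0},
])

```text
time_s: 4.68
tcp_pos: [0.4894, -0.1735, 0.1528]
ee_rot: [0.646, 0.718, 0.193, 0.173]
contact_force: [0.5, 0.1, -0.4]
width: 0.009
grip_force: 79.5
```

```bash
python3 - <<'E'
from h import *
report();w=wcap('w3');c=cap('scene','scene3')
A=cv2.resize(w['color'][150:330,190:370,::-1],(400,400),interpolation=cv2.INTER_CUBIC)
B=cv2.resize(c['color'][210:310,330:430,::-1],(400,400),interpolation=cv2.INTER_CUBIC)
cv2.imwrite('pics/m5.png',np.hstack([A,B]))
E
```

```text
4.675 tcp [ 0.4894 -0.1735  0.1528] foot in slot mm [ 1.0623 -0.6597 60.5825] F slot [ 0.2876  0.0312 -0.601 ] grip 0.009046604653327236 79.4568121433258
rot err deg [-0.0381 -0.014  -0.1224] tq [-0.0652  0.2923 -0.035 ]
```

View pics/m5.png

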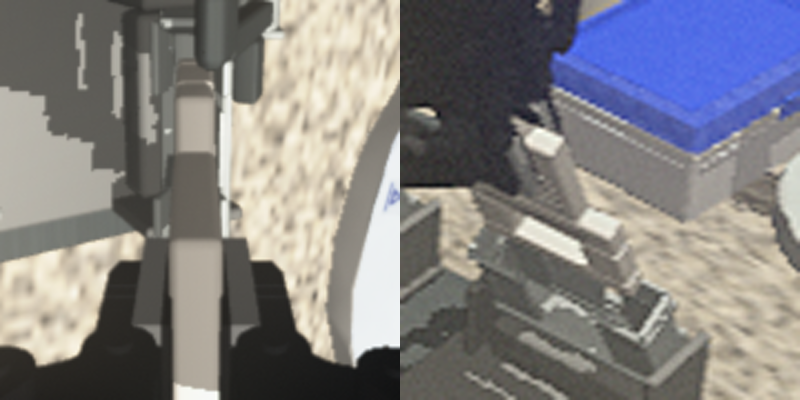

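Call:
jog_arm([
  {"twist": [0, 0, 0], "dp": [0.2, 0.1, -0.5], "grip": 0},
  {"twist": [0, 0, 0], "dp": [0.5, 0.15, -1], "grip": 0},
  {"twist": [0, 0, 0], "dp": [0.85, 0.18, -1.6], "grip": 0},
  {"twist": [0, 0, 0], "dp": [1.2, 0.2, -2.2], "grip": 0},
  {"twist": [0, 0, 0], "dp": [1.4, 0.2, -2.55], "grip": 0},
])

```text
time_s: 5.4
tcp_pos: [0.5027, -0.1722, 0.1264]
ee_rot: [0.646, 0.718, 0.192, 0.172]
contact_force: [-5.8, 0.7, 2.0]
width: 0.0087
grip_force: 80.1
```

```bash
python3 - <<'E'
from h import *
report()
E
```

```text
5.4 tcp [ 0.5027 -0.1722  0.1264] foot in slot mm [-0.6901 -0.7687 30.9985] F slot [-3.9506  1.3067  4.5857] grip 0.008679428119807943 80.07909536361694
rot err deg [-0.0373 -0.0851 -0.0497] tq [-0.0647  1.3522  0.0686]
```

Call:
jog_arm([
  {"twist": [0, 0, 0], "dp": [0.2, 0, -0.35], "grip": 0},
  {"twist": [0, 0, 0], "dp": [0.4, 0.05, -0.7], "grip": 0},
  {"twist": [0, 0, 0], "dp": [0.6, 0.05, -1.05], "grip": 0},
  {"twist": [0, 0, 0], "dp": [0.75, 0.1, -1.3], "grip": 0},
  {"twist": [0, 0, 0], "dp": [0.75, 0.1, -1.3], "grip": 0},
], force=110)

```text
time_s: 6.02
tcp_pos: [0.5098, -0.1712, 0.113]
ee_rot: [0.646, 0.718, 0.192, 0.172]
contact_force: [-2.2, -1.4, -3.7]
width: 0.0085
grip_force: 109.2
```

```bash
python3 - <<'E'
from h import *
report()
E
```

```text
6.025 tcp [ 0.5098 -0.1712  0.113 ] foot in slot mm [-1.1387 -0.545  15.8331] F slot [-3.8844 -1.131  -2.0067] grip 0.008461901675068063 109.16952610015869
rot err deg [-0.048  -0.1165 -0.0298] tq [-0.3302  1.2313 -0.1775]
```

Call:
jog_arm([
  {"twist": [0, 0, 0], "dp": [0.15, 0, -0.3], "grip": 0},
  {"twist": [0, 0, 0], "dp": [0.3, 0.05, -0.55], "grip": 0},
  {"twist": [0, 0, 0], "dp": [0.45, 0.05, -0.8], "grip": 0},
  {"twist": [0, 0, 0], "dp": [0.6, 0.1, -1.05], "grip": 0},
  {"twist": [0, 0, 0], "dp": [0.65, 0.1, -1.15], "grip": 0},
])

```text
time_s: 6.65
tcp_pos: [0.5171, -0.1703, 0.1032]
ee_rot: [0.646, 0.718, 0.193, 0.173]
contact_force: [-15.0, 1.7, 10.8]
width: 0.0083
grip_force: 111.5
```

```bash
python3 - <<'E'
from h import *
report()
E
```

```text
6.65 tcp [ 0.5171 -0.1703  0.1032] foot in slot mm [ 0.4659 -0.4158  3.6459] F slot [-7.4058  3.2311 16.6962] grip 0.008259499312563092 111.5134584903717
rot err deg [-0.011   0.03   -0.0525] tq [0.3305 2.0079 0.2927]
```

Call:
jog_arm([
  {"twist": [0, 0, 0], "dp": [0.0, 0, -0.1], "grip": 0},
  {"twist": [0, 0, 0], "dp": [0.05, 0, -0.2], "grip": 0},
  {"twist": [0, 0, 0], "dp": [0.1, 0, -0.3], "grip": 0},
  {"twist": [0, 0, 0], "dp": [0.15, 0, -0.35], "grip": 0},
  {"twist": [0, 0, 0], "dp": [0.15, 0, -0.35], "grip": 0},
])

```text
time_s: 7.28
tcp_pos: [0.5182, -0.1704, 0.1037]
ee_rot: [0.645, 0.719, 0.193, 0.173]
contact_force: [-44.5, 7.9, 39.4]
width: 0.0081
grip_force: 118.0
```

```bash
python3 - <<'E'
from h import *
report()
E
```

```text
7.275 tcp [ 0.5182 -0.1704  0.1037] foot in slot mm [ 1.6802 -0.6296  3.5325] F slot [-17.9014  12.5336  55.846 ] grip 0.008104727829641044 117.95248616690515
rot err deg [ 0.0298  0.0551 -0.179 ] tq [1.4123 4.8233 0.9348]
```

Call:
jog_arm([
  {"twist": [0, 0, 0], "dp": [-0.05, 0, 0.15], "grip": 0},
  {"twist": [0, 0, 0], "dp": [-0.15, 0, 0.3], "grip": 0},
  {"twist": [0, 0, 0], "dp": [-0.15, 0, 0.3], "grip": 0},
  {"twist": [0, 0, 0], "dp": [-0.15, 0, 0.3], "grip": 0},
  {"twist": [0, 0, 0], "dp": [-0.15, 0, 0.3], "grip": 0},
])

```text
time_s: 7.9
tcp_pos: [0.517, -0.1703, 0.1031]
ee_rot: [0.646, 0.718, 0.193, 0.173]
contact_force: [-13.3, 0.6, 6.3]
width: 0.0081
grip_force: 110.9
```

```bash
python3 - <<'E'
from h import *
report();c=cap('scene','scene4');A=axes()
g=c['color'].astype(int).min(2)
for n,o in(('full',O+.14*A[:,1]),('empty',O)):
    u=proj(c,[o+A@[0,-.0285,.05],o+A@[0,-.0285,.06],o+A@[0,-.0385,.05]]);print(n,u)
    x0,y0=(u[0]-12).astype(int);s=(g[y0:y0+24,x0:x0+24]>215).astype(np.uint8)
    k,_,st,ce=cv2.connectedComponentsWithStats(s)
    for i in range(1,k):
        if st[i,4]>5: print('  comp',st[i],ce[i]+[x0,y0])
B=[cv2.resize(c['color'][int(p[1])-30:int(p[1])+20,int(p[0])-30:int(p[0])+20,::-1],(400,400),interpolation=cv2.INTER_CUBIC) for p in (proj(c,O+.14*A[:,1]+A@[0,-.02,.05])[0],proj(c,O+A@[0,-.02,.05])[0])]
cv2.imwrite('pics/m6.png',np.hstack(B))
E
```

```text
7.9 tcp [ 0.517  -0.1703  0.1031] foot in slot mm [ 0.3249 -0.4235  3.6573] F slot [-8.2068  1.9895 12.0576] grip 0.008098134710236252 110.85141062736511
rot err deg [-0.0049  0.034  -0.0605] tq [0.144  1.9107 0.2256]
full [[318.2291 251.4494]
 [316.5597 248.538 ]
 [322.5768 253.5862]]
  comp [10  9  5  4  7] [318.     249.4286]
empty [[385.8994 284.7088]
 [384.7126 281.7804]
 [391.3617 287.3934]]
  comp [ 9  9  8  4 14] [385.7143 282.5714]
```

Call:
jog_arm([
  {"twist": [0, 0, 0], "dp": [0, 0, 0], "grip": 40},
  {"twist": [0, 0, 0], "dp": [0, 0, 0], "grip": 50},
  {"twist": [0, 0, 0], "dp": [0, 0, 0], "grip": 50},
  {"twist": [0, 0, 0], "dp": [-0.5, -0.05, 0.9], "grip": 50},
  {"twist": [0, 0, 0], "dp": [-2, -0.2, 3.5], "grip": 50},
])

```text
time_s: 8.57
tcp_pos: [0.4963, -0.1718, 0.1369]
ee_rot: [0.646, 0.718, 0.193, 0.172]
contact_force: [0.7, 0.5, 1.3]
width: 0.0427
grip_force: 0.0
```

Call:
jog_arm([
  {"twist": [0, 0, 0], "dp": [-2, -0.2, 3.5], "grip": 50},
  {"twist": [0, 0, 0], "dp": [-4, -0.4, 7], "grip": 40},
  {"twist": [-0.9, 9, 0], "dp": [-4, -0.4, 8], "grip": 0},
  {"twist": [-2, 19, 0], "dp": [-4, -0.4, 8], "grip": 0},
  {"twist": [-3.1, 29.8, 0], "dp": [-4, -0.4, 8], "grip": 0},
])

```text
time_s: 9.2
tcp_pos: [0.4571, -0.1767, 0.2197]
ee_rot: [0.67, 0.743, -0.0, 0.001]
contact_force: [-0.4, -0.2, 0.4]
width: -0.0001
grip_force: 0.0
```

```bash
python3 - <<'E'
from h import *
report();c=cap('scene','scene5');w=wcap('w5');A=axes();O=O+.0035*A[:,2]
h=O+A@[.022,.047,.055];print('hinge',h,'O',O)
a=np.deg2rad(YAW);X0=np.r_[np.cos(a),np.sin(a),0];Y=A[:,1]
for e in(44,20,0,-30):
    t=np.deg2rad(e);p=h+Y*.005-X0*.061*np.cos(t)+np.r_[0,0,.061*np.sin(t)];print(e,p,proj(c,p),proj(w,p))
g=c['color'].astype(int).min(2)
u=proj(c,O+A@[0,-.0285,.05])[0];print(u);x0,y0=(u-12).astype(int)
k,_,st,ce=cv2.connectedComponentsWithStats((g[y0:y0+24,x0:x0+24]>215).astype(np.uint8));print(st,ce+[x0,y0])
f=lambda i,u,d:cv2.resize(i[max(0,int(u[1])-d):int(u[1])+d,int(u[0])-d:int(u[0])+d,::-1],(400,400))
cv2.imwrite('pics/m7.png',np.hstack([f(c['color'],proj(c,O+A@[0,0,.06])[0],50),f(w['color'],(proj(w,O+A@[0,0,.06])[0]),70)]))
E
```

```text
9.2 tcp [ 0.4571 -0.1767  0.2197] foot in slot mm [-28.5631  -0.6969 144.0405] F slot [-0.1795 -0.1827  0.5932] grip -7.670399441058518e-05 0.0
rot err deg [  3.2058 -29.7848   0.0954] tq [-0.0912  0.0406  0.0102]
hinge [ 0.5382 -0.1203  0.1009] O [ 0.5516 -0.1662  0.0422]
44 [ 0.4941 -0.1199  0.1432] [[336.3115 241.4186]] [[341.8726 148.3557]]
20 [ 0.4807 -0.1213  0.1217] [[330.5647 256.0095]] [[318.1558 144.7511]]
0 [ 0.4771 -0.1217  0.1009] [[328.644  267.5829]] [[310.6321 141.8189]]
-30 [ 0.4852 -0.1209  0.0704] [[331.01   280.3823]] [[316.895  138.2792]]
[385.4868 283.6906]
[[  0   0  24  24 560]
 [  9  11   8   5  13]
 [  9  14   1   1   1]
 [ 13  16   2   2   2]] [[384.4714 282.4518]
 [385.6154 283.6154]
 [382.     285.    ]
 [386.5    287.5   ]]
```

View pics/m7.png

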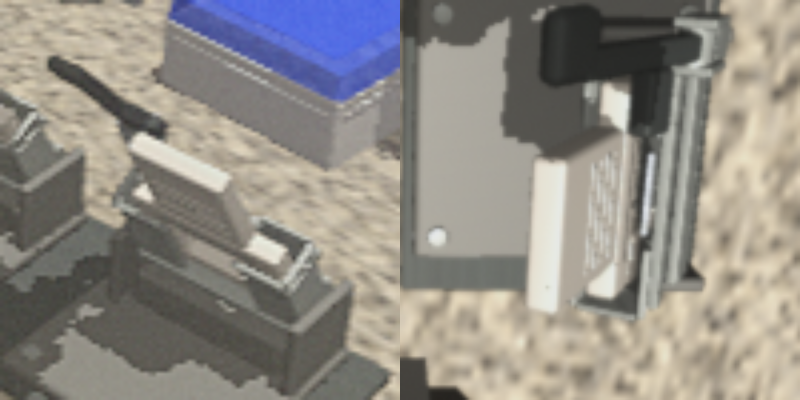

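Call:
jog_arm([
  {"twist": [0, 0, 0], "dp": [2, 3, 0], "grip": 0},
  {"twist": [0, 0, 0], "dp": [3.2, 5.9, -1], "grip": 0},
  {"twist": [0, 0, 0], "dp": [3.2, 5.9, -4], "grip": 0},
  {"twist": [0, 0, 0], "dp": [3.2, 5.9, -5.5], "grip": 0},
  {"twist": [0, 0, 0], "dp": [3.0, 5.9, -6.3], "grip": 0},
])

```text
time_s: 9.93
tcp_pos: [0.4866, -0.1176, 0.1542]
ee_rot: [0.669, 0.743, 0.002, 0.001]
contact_force: [-0.6, -0.7, 1.1]
width: -0.0001
grip_force: 0.0
```

Call:
jog_arm([
  {"twist": [0, 0, 0], "dp": [-0.3, 0, -1], "grip": 0},
  {"twist": [0, 0, 0], "dp": [-0.6, 0, -2], "grip": 0},
  {"twist": [0, 0, 0], "dp": [-0.9, 0, -3], "grip": 0},
  {"twist": [0, 0, 0], "dp": [-1.1, 0, -4], "grip": 0},
  {"twist": [0, 0, 0], "dp": [-1.1, 0, -5], "grip": 0},
])

```text
time_s: 10.55
tcp_pos: [0.476, -0.1172, 0.1036]
ee_rot: [0.669, 0.743, 0.002, 0.001]
contact_force: [-0.8, -0.4, 0.8]
width: -0.0
grip_force: 0.3
```

```bash
python3 - <<'E'
from h import *
report()
E
```

```text
10.55 tcp [ 0.476  -0.1172  0.1036] foot in slot mm [-64.7151  56.7136  30.9227] F slot [-0.3273 -0.2779  1.084 ] grip -2.8845966693003057e-05 0.32067765947431326
rot err deg [  3.0537 -29.643   -0.0238] tq [ 0.053   0.1011 -0.0331]
```

Call:
jog_arm([
  {"twist": [0, 0, 0], "dp": [0, 0, -0.8], "grip": 0},
  {"twist": [0, 0, 0], "dp": [0.2, 0, -1.6], "grip": 0},
  {"twist": [0, 0, 0], "dp": [0.4, 0, -2.1], "grip": 0},
  {"twist": [0, 0, 0], "dp": [0.5, 0, -2.5], "grip": 0},
  {"twist": [0, 0, 0], "dp": [0.6, 0, -2.7], "grip": 0},
])

```text
time_s: 11.18
tcp_pos: [0.4822, -0.1172, 0.0772]
ee_rot: [0.669, 0.743, 0.002, 0.001]
contact_force: [-0.6, -0.8, -0.4]
width: 0.0
grip_force: 0.3
```

```bash
python3 - <<'E'
from h import *
report();c=cap('scene','scene6')
g=c['color'].astype(int).max(2)[225:300,300:370]
print('\n'.join(''.join('#' if v<60 else '+' if v<90 else '.' for v in r) for r in g[::2]))
E
```

```text
11.175 tcp [ 0.4822 -0.1172  0.0772] foot in slot mm [-72.568   56.0159   4.975 ] F slot [-0.7743 -0.7481  0.0385] grip 3.1502210618896805e-05 0.32487521923030727
rot err deg [  3.0612 -29.6416  -0.0283] tq [0.0878 0.1155 0.0167]
...........+###+#++#+#+#################+#######++++.++###............
...........##+++++++++++#+###########+##################+.............
...........##++++###+###+###+##+#+++######+###+#+++++##+..............
...........#+.++++#+#+#########+#+#############++++++#+...............
............+++++#+#####+##+###+##############++++++##................
...........+++++++#######+#####+#####+######+##++++##.................
.........++++++++++###+#################+####++##++#..................
........+.++++++++####+##############+########+####...................
.+++++++++++++++++#+#+############+#####+##+####+#....................
#++#++++...++++++++#+############################.........+...........
#++++....+++++++....+###+##+####################+.....................
.+#+++++++++++####+++#+####+####+########+##+###......................
...+##++##++#+#+#+
[... 1127 characters left out ...]
.......+....+++++++++++...++...............++.+..+++......+..
......................++++++++....++...........+++++++..+++++.........
........................+...++++++++++++.......++++++...+++++++.......
.....................+...+++++++++++++++++++++++++++++++....+++.......
.........+............+++++++++++++++++++++++++++++++++...+.....+.....
....................++++++++++++++++..++++++++++++++++..+....+........
..................++++++++++++++++...+++++++..+++++++++++........+....
...............++++++++++++++++++..++++......++++++++++++++++.........
............+++++++++++++++++++++++++++++....++++...+++++++++++++.....
.........+++++++++++++++++++++++++++......+++..........+++++++++++++..
```

Call:
jog_arm([
  {"twist": [0, 0, 0], "dp": [0, 0, -0.2], "grip": 0},
  {"twist": [0, 0, 0], "dp": [0, 0, -0.4], "grip": 0},
  {"twist": [0, 0, 0], "dp": [0, 0, -0.6], "grip": 0},
  {"twist": [0, 0, 0], "dp": [0, 0, -0.7], "grip": 0},
  {"twist": [0, 0, 0], "dp": [0, 0, -0.7], "grip": 0},
])

```text
time_s: 11.85
tcp_pos: [0.4832, -0.1175, 0.0742]
ee_rot: [0.669, 0.743, 0.002, 0.002]
contact_force: [-9.6, 4.2, 23.7]
width: 0.0001
grip_force: 12.6
```

Call:
jog_arm([
  {"twist": [0, 0, 0], "dp": [-0.2, 0, 1.5], "grip": 0},
  {"twist": [0, 0, 0], "dp": [-1.5, 0, 6], "grip": 0},
  {"twist": [0, 0, 0], "dp": [-4, -1, 10], "grip": 0},
  {"twist": [0, 0, 0], "dp": [-6, -2, 13], "grip": 0},
  {"twist": [0, 0, 0], "dp": [-6, -2, 14], "grip": 0},
])

```text
time_s: 12.48
tcp_pos: [0.4222, -0.1379, 0.2126]
ee_rot: [0.67, 0.743, 0.002, 0.003]
contact_force: [0.4, -0.4, -0.4]
width: -0.0001
grip_force: 0.0
```

```bash
python3 - <<'E'
from h import *
report();c=cap('scene','scene7');w=wcap('w7');A=axes();O=O+.0035*A[:,2]
for n,b in(('full',O+.14*A[:,1]),('empty',O)):
    for th in(0,.12,.25,.6,1.29):
        p=b+A@[.022-.061*np.cos(th),.052,.055+.061*np.sin(th)];print(n,th,'scene',proj(c,p)[0],'wrist',proj(w,p)[0])
    for t,im in(('scene',c),('wrist',w)):
        u=proj(im,b+A@[-.039,.052,.055])[0];d=20;x0,y0=(u-d).astype(int)
        g=im['color'].astype(int).max(2)[y0:y0+2*d,x0:x0+2*d]
        print(n,t,x0,y0);print('\n'.join(''.join('#' if v<55 else '+' if v<75 else '.' for v in r) for r in g[::2]))
E
```

```text
12.475 tcp [ 0.4222 -0.1379  0.2126] foot in slot mm [-58.2569  41.5314 153.027 ] F slot [ 0.1302 -0.4305 -0.5009] grip -0.0001272584500684484 0.0
rot err deg [  3.1351 -29.4296   0.0926] tq [ 0.0219 -0.0078 -0.0467]
full 0 scene [271.5875 248.8354] wrist [359.2096   9.4792]
full 0.12 scene [270.2649 246.5971] wrist [357.0306   6.996 ]
full 0.25 scene [269.1592 243.7661] wrist [355.9013   3.9992]
full 0.6 scene [268.0559 234.4197] wrist [360.2549  -5.5424]
full 1.29 scene [274.1677 212.9589] wrist [407.0568 -27.785 ]
full scene 251 228
........................................
........................................
........................................
........................................
........................................
.....................................+..
................................+.......
........................................
.............................+..........
...........................+............
..........................+.............
................+.......................
..................++....................
.........................
[... 1572 characters left out ...]
..+
........................................
........................................
..............++++......................
............+++++++++++++++++...........
.............................+..........
...........+............................
...........+.................+..........
...........+.................+..........
...........+...............++########+++
...........+...................++++++++#
........................................
.................++..++.................
........................................
...................................++.++
........................................
........................................
........................................
```

```bash
python3 -c "
from rig import ctrl
print(ctrl.job_done())"
```

```text
the job is handed in; nothing more can be done
None
```

The cassette is in the slot, pushed down to a hard stop and level with the one in the full bay. Its keeper lever shows closed in the wrist camera, the gripper is clear, and I never went near the beaker or dish; I handed the job in at about 12.5 s, with no verdict returned.

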